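Float the reference oscillator on its spring stand

ROBOT

A 6-joint arm with a two-finger parallel gripper is mounted at the origin on the work surface. World frame = base frame: x ahead of the robot, y to its left, z up, the work surface at z = 0. Lengths are in m, angles in rad, forces in N, time in s.
With the tool pointing down it reaches from about 0.325 to 0.775 m from the base axis. Payload 5.5 kg.
Tool frame: the origin (TCP) lies midway between the tips of the shut fingers; the grasp point (between the pads) lies 19 mm behind it; x points along the fingers, y is the direction in which the jaws open and shut, and the axes are right-handed (so a half turn about x gives the same grasp; the last joint's range is limited). The gripper opens to 88 mm and grips with 3 to 60 N. Pads are 20 mm wide; open, the fingers measure 115 mm over their backs; the gripper's body (75 mm by 178 mm) begins 61 mm behind the grasp point.
Start: joints at [1.21, 0.091, 1.231, -0, 1.82, -0.057], TCP at [0.179, 0.573, 0.223] pointing down, gripper open.
Joint ranges: [-2.87, 2.87], [-0.86, 2.18], [0.17, 2.46], [-1.51, 4.65], [0.06, 2.69], [-2.65, 2.65]. Speed limits (rad/s): [2.57, 2.57, 3.01, 3.14, 3.14, 3.14].

INTERFACE

Orientations are given as a rotation vector (axis times angle).
In Python, from cell import arm gives the robot as it stands. The module is installed in compiled form; this text tells all that it offers.
- The arm moves only by the tool drive_tool, never from a script. Its argument "increments" is one flat list of numbers, 4 for each row, row after row: the shift along the tool's x, y, z in m, then the turn about the tool's x in degrees. In form: [tx, ty, tz, turn, tx, ty, tz, turn, ...]. A call has 1 to 20 rows; each row shifts and turns the commanded pose from where the row before left it, along the tool's axes as they then stand; what a row does not reach is not made up. A row lasts 1/8 s, in which the tool goes at most 62.5 mm and 10.7 degrees, less where a joint would pass 70% of its speed; a pose out of reach is approached as far as the arm can. A call is refused whole if a number of a shift passes 0.0625 or a number of a turn 10.7, either way. A call with a gripper value outside its range is refused whole. "grip" is the opening, from 0 (shut) to 1 (fully open), set as the call begins (left out, the last holds). The fingers move at their own pace and stop on an object; "squeeze" is the grip in N (left out, the last holds). Time passes only in rows, so rows that do not move let the fingers close. It gives the time, the measured TCP pose, the force and the opening at its end, in the units of the state.
- arm.sense(): the state, without advancing time (a new reading comes with each control period).
- arm.grab_frame(name): name is "scene" or "side" or "wrist"; returns the picture (420x560x3 uint8, red, green, blue); there is no depth.
- arm.camera_model(name): a dict with "K" (3x3 intrinsics, pixels), "position" and "orientation" of the camera in the world. Camera axes: x right, y up, looking along -z (the intrinsics and any distortion apply to the point x, -y, -z); pixel columns grow to the right and rows downward; lengths in m; the calibration is good to about 2 mm. A picture is of the moment at which its call begins: read the wrist's pose just before it. camera_model takes no time and is no camera call; for the wrist camera it gives the pose at the moment of the call.
- arm.finish_job(): hands the job in, once; it reports no verdict.
The state is a dict: "t": time; "joint_positions": joint angles; "dq": joint speeds; "tau": joint torques, N m; "tcp_pos": TCP position; "tool_rot": TCP orientation; "force": force on the tool from outside, world axes, zero at the start; "torque": the same for the moment, N m; "width": finger opening in m.
Only numpy, scipy, OpenCV 4.12 (cv2) and the standard library are available. Lean on these libraries where they do the work, as an engineer would, in place of code of your own. Each camera call takes 0.05 s, during which the arm holds its last target.

TASK

Set the blue-grey reference oscillator gently on the floating plate of the spring stand, standing on all three feet inside the orange rim, and let go. Then, with the oscillator's weight on it, turn the red tension knob until the plate's red pointer rests in the green band of the white scale. Leave the mug and the screwdriver where they are.

Things in the scene. Friction and masses are not known exactly. Their poses are not given: they have to be found in the camera images.
- oscillator: Oscillator in a blue-grey cast tripod housing, loose, upright, 0.4 to 0.6 kg, 108 x 78 x 63 mm. Origin: centre of its underside. Feet 16 mm across, 10 mm high, at (x, y) = (45, 30), (45, -30), (-45, 0) mm. T-shaped base, top at z = 18, crossbar 22 x 78 mm at x = 45. On it a box with plain sides: x -36 to 36, 38 wide along y, z 18 to 62; lower boss at +x end, brass connector at -x end.
- oscillator_grip (a point): Point to grip: in the middle of the oscillator's box, 42 mm above its underside; axes as the oscillator's. Grip across y (38 mm).
- plate: Floating aluminium plate, 144 x 110 x 8 mm, orange rim 4 mm high; clear inside the rim 130 x 96 mm (x, y). Origin: centre of its underside, z up. It moves only up and down, on a damped 160 N/m spring (0.5 kg lowers it about 31 mm, and it can be pushed 38 mm below its empty height). Empty, its underside starts 84 to 90 mm above the table.
- plate_top (a point): Centre of the plate's upper face, where the feet stand (the rim stands 4 mm higher); axes as the plate's.
- knob (a joint): Red tension knob on the grey deck, 182 mm to the plate's -y side. Angle in rad, 0 to 4, growing clockwise seen from above, 0 to 0.6 at the start. It stays where it is left (friction 0.15 N m). Each rad clockwise raises the plate and its pointer by 10 mm; anticlockwise lowers them.
- knob_grip (a point): On the knob's upright axis, turning with the knob, 7 mm below its top. The grip is a bar 47 mm long along this point's x, 14 mm thick along its y, standing on a disc of 50 mm diameter whose top is 23 mm below this point; the deck is 37 mm below. Pinch the bar across y from above.
- green_mark (a point): Middle of the green band (8 mm high) on the white scale panel of the stand, 40 mm wide, at the far (+x) side between plate and deck, top 114 mm above the table; 85 mm above the table, fixed. The pointer's height should come to this height. Axes as the stand's: x away from the robot, y from deck to plate, z up.
- mug: Yellow mug, 80 mm across, 95 mm high, loose; origin at the centre of its underside. Bystander.
- screwdriver: Screwdriver lying on the table near the stand's -y side, loose. Bystander.
- pointer (a point): Middle of the red pointer, a level bar 3 mm high that is fixed to the plate and straddles the white scale panel, level with the plate's upper face. Empty plate: above the green band. With the oscillator on: 12 to 31 mm below the middle of the band until the knob is turned.
There are look-alikes about, which are no part of the job. Of the things like the oscillator, leave any that is pink or purple; of the rest the smaller one is meant.

How it is judged:
By the outcome, as a careful person would: the job done as asked, in the order asked, and still so for the second after the job is handed in, with the robot touching nothing.
It also fails if it takes over 67 s, if anything falls off the work surface, if the arm or the gripper's body presses on something with over 40 N, if the wrist force passes 120 N, or if a joint passes its speed limit or range.

## Working session

There is one attempt and no reset: what is moved stays moved. The work goes in short steps, Python scripts to look and compute and a tool call to move; the robot and the scene stay as the last step left them, time stands still between calls to the robot, and variables do not carry over. Pictures are saved under pics/ and viewed, and the job is handed in when it is done.

Besides the shell and the picture viewer there is one more tool, called after "Request:" as name(argument=value, ...), one argument or row to a line, values as JSON. drive_tool: Moves the arm, as the interface text tells. Its arguments: {"type":"object","properties":{"increments":{"type":"array","items":{"type":"number"}},"grip":{"type":"number"},"squeeze":{"type":"number"}},"required":["increments"]}

```bash
mkdir -p pics; cat > h.py <<'E'
import numpy as np,cv2
from cell import arm
from scipy.spatial.transform import Rotation as R
def cam(n):
    m=arm.camera_model(n);o=np.array(m['orientation'],float)
    Rm=R.from_rotvec(o).as_matrix() if o.shape==(3,) else (o if o.shape==(3,3) else None)
    return np.array(m['K']),np.array(m['position']),Rm,m
def ray(n,u,v,c=None):
    K,p,Rm,m=c or cam(n)
    d=np.linalg.inv(K)@[u,v,1];d=Rm@[d[0],-d[1],-d[2]];return p,d
def atz(n,u,v,z,c=None):
    p,d=ray(n,u,v,c);return p+d*(z-p[2])/d[2]
def proj(n,X,c=None):
    K,p,Rm,m=c or cam(n)
    q=(np.atleast_2d(X)-p)@Rm;q=np.c_[q[:,0],-q[:,1],-q[:,2]]@K.T;return q[:,:2]/q[:,2:]
def tri(obs,cs=None):
    A=np.zeros((3,3));b=np.zeros(3)
    for n,u,v in obs:
        p,d=ray(n,u,v,cs and cs.get(n));d=d/np.linalg.norm(d);P=np.eye(3)-np.outer(d,d);A+=P;b+=P@p
    return np.linalg.solve(A,b)
def save(n,f):
    im=arm.grab_frame(n);cv2.imwrite('pics/'+f,cv2.cvtColor(im,cv2.COLOR_RGB2BGR));return im
E
python3 - <<'E'
from h import *
for n in['scene','side','wrist']:
    m=cam(n)[3];print(n,m)
    save(n,n+'0.png')
print(arm.sense())
E
```

```text
scene {'K': array([[459.15762655,   0.        , 283.07883172],
       [  0.        , 459.15762655, 216.34196917],
       [  0.        ,   0.        ,   1.        ]]), 'position': array([ 1.01400015, -0.3727442 ,  0.84655556]), 'orientation': array([0.70095085, 0.32397326, 0.8413375 ])}
side {'K': array([[447.68607152,   0.        , 278.81419383],
       [  0.        , 447.68607152, 204.82399893],
       [  0.        ,   0.        ,   1.        ]]), 'position': array([ 0.41529823, -0.85567299,  0.91799457]), 'orientation': array([ 0.84375359, -0.0352778 , -0.07217117])}
wrist {'K': array([[375.4918926 ,   0.        , 273.05399484],
       [  0.        , 375.4918926 , 212.47774436],
       [  0.        ,   0.        ,   1.        ]]), 'position': array([0.10555524, 0.59609616, 0.38371491]), 'orientation': array([-0.24849478, -0.17856024,  1.25795587])}
{'t': 0.15, 'joint_positions': array([ 1.21033924e+00,  9.17254870e-02,  1.23156346e+00,  1.62488218e-05,
        1.81976364e+00, -5.66800545e-02]), 'dq': array([ 0.00265113, -0.00167282, -0.00200452,  0.00016684,  0.0011159 ,
       -0.00031214]), 'tau': array([ 1.70255291e-03, -4.47044921e+01, -4.06907988e+01,  6.99038641e-02,
        2.74089264e-02, -1.36331464e-04]), 'tcp_pos': array([0.17939142, 0.57234852, 0.22176878]), 'tool_rot': array([ 0.23730453,  1.5579333 , -0.23955015]), 'force': array([ 0.4085046 , -0.41650855,  0.31658186]), 'torque': array([ 0.02822357, -0.02071999, -0.07015167]), 'width': 0.0880484509812735}
```

View pics/scene0.png

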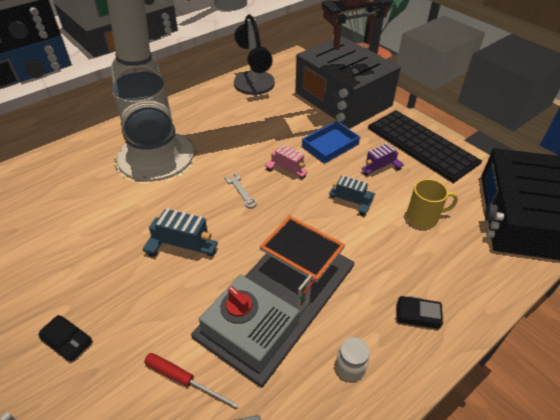

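View pics/side0.png

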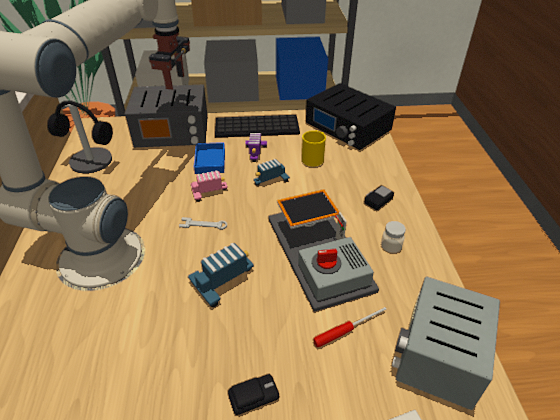

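View pics/wrist0.png

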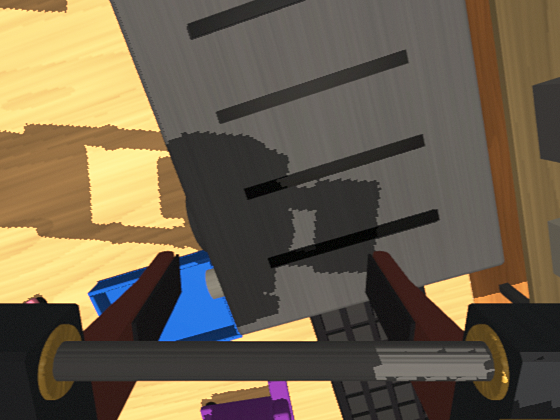

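The scene view has four oscillator-like things: pink (288,160), purple (383,160), a large blue-grey one (180,232) and a smaller blue-grey one (352,192). The smaller blue-grey one fits the description. I'll confirm this with an enlarged crop and a size check.

```bash
python3 - <<'E'
import cv2,numpy as np
a=cv2.imread('pics/scene0.png');b=cv2.imread('pics/side0.png')
A=cv2.resize(a[165:220,320:385],None,fx=6,fy=6,interpolation=cv2.INTER_CUBIC)
B=cv2.resize(b[150:195,245:300],None,fx=6,fy=6,interpolation=cv2.INTER_CUBIC)
o=np.zeros((600,800,3),np.uint8);o[:330,:390]=A;o[:270,400:730]=B;cv2.imwrite('pics/c1.png',o)
A=cv2.resize(a[205:380,190:365],None,fx=3.4,fy=3.4,interpolation=cv2.INTER_CUBIC);cv2.imwrite('pics/c2.png',A)
A=cv2.resize(b[180:310,260:390],None,fx=4.5,fy=4.5,interpolation=cv2.INTER_CUBIC);cv2.imwrite('pics/c3.png',A)
E
```

```text
(no output)
```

View pics/c1.png

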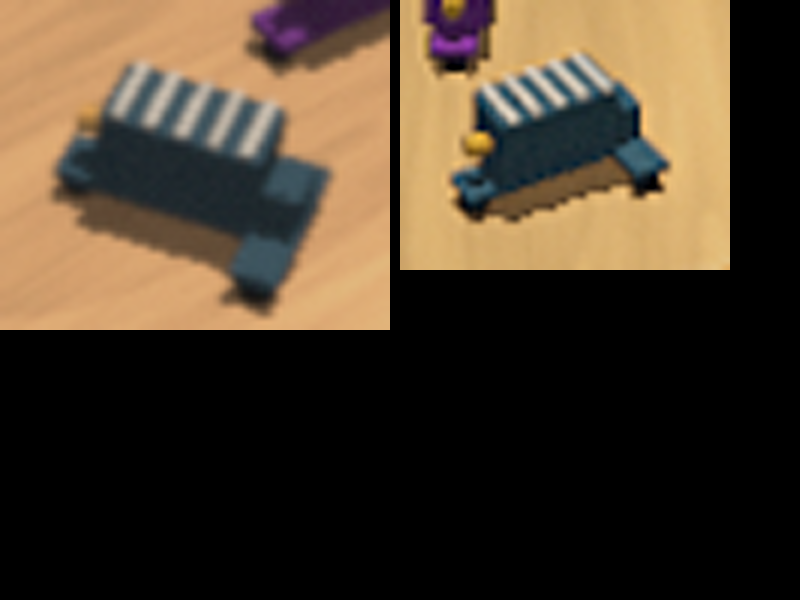

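View pics/c2.png

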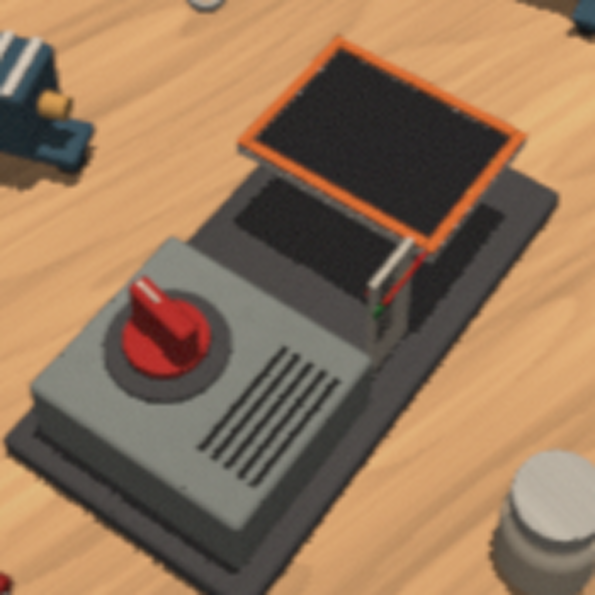

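View pics/c3.png

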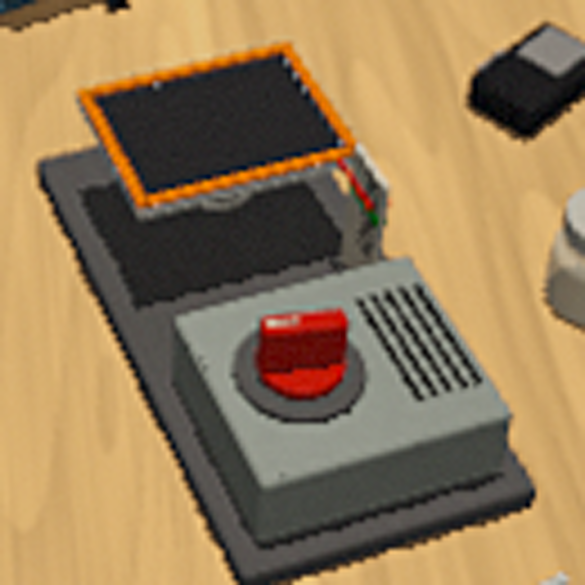

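The crop shows a blue-grey housing with a brass connector at -x (left) and the crossbar at +x (right). Next I'll fit its pose and the stand's pose.

```bash
python3 - <<'E'
from h import *
from scipy.optimize import least_squares
S=lambda x,y:(320+x/6,165+y/6)
D=lambda x,y:(245+(x-400)/6,150+y/6)
sc=[S(130,62),S(285,103),S(268,158),S(104,122)]
sd=[D(476,88),D(580,52),D(615,95),D(507,125)]
print([atz('scene',*p,.0625).round(4) for p in sc]);print([atz('side',*p,.0625).round(4) for p in sd])
# large one top
# plate: scene crop /3.4+(190,205); outer rim corners ; side crop /4.5+(260,180)
P=lambda x,y:(190+x/3.4,205+y/3.4)
Q=lambda x,y:(260+x/4.5,180+y/4.5)
ps=[P(338,37),P(525,138),P(432,250),P(240,143)]
pq=[Q(80,93),Q(291,43),Q(354,150),Q(143,203)]
# order scene: which corner matches? print at z=.098
print('plate');print([atz('scene',*p,.098).round(4) for p in ps]);print([atz('side',*p,.098).round(4) for p in pq])
print('knob')
# knob bar top: scene (148,280)...; 
print([atz('scene',*p,.11).round(4) for p in [P(132,285),P(150,278),P(200,325),P(178,340)]])
print([atz('side',*p,.11).round(4) for p in [Q(261,320),Q(346,312),Q(262,362),Q(346,355)]])
cs={n:cam(n) for n in('scene','side')}
print('ptr',tri([('scene',*P(404,278)),('side',*Q(357,183))]),'green',tri([('scene',*P(378,312)),('side',*Q(374,216))]))
E
```

```text
[array([0.4396, 0.2999, 0.0625]), array([0.4988, 0.3323, 0.0625]), array([0.5173, 0.3027, 0.0625]), array([0.4593, 0.2655, 0.0625])]
[array([0.44  , 0.3018, 0.0625]), array([0.4976, 0.3303, 0.0625]), array([0.5134, 0.2901, 0.0625]), array([0.4548, 0.2682, 0.0625])]
plate
[array([0.4885, 0.0845, 0.098 ]), array([0.6268, 0.1193, 0.098 ]), array([0.6525, 0.0181, 0.098 ]), array([ 0.5186, -0.0196,  0.098 ])]
[array([0.4877, 0.0817, 0.098 ]), array([0.6255, 0.12  , 0.098 ]), array([0.6477, 0.0175, 0.098 ]), array([ 0.5169, -0.0183,  0.098 ])]
knob
[array([ 0.5694, -0.1346,  0.11  ]), array([ 0.572 , -0.1241,  0.11  ]), array([ 0.6146, -0.1207,  0.11  ]), array([ 0.6147, -0.1357,  0.11  ])]
[array([ 0.5701, -0.1256,  0.11  ]), array([ 0.617 , -0.1233,  0.11  ]), array([ 0.5663, -0.1554,  0.11  ]), array([ 0.6115, -0.1539,  0.11  ])]
ptr [0.64883872 0.00100257 0.08417159] green [ 0.65494338 -0.02420824  0.0805323 ]
```

```bash
cat >> h.py <<'E'
def tool():
    s=arm.sense();return np.array(s['tcp_pos']),R.from_rotvec(s['tool_rot']).as_matrix(),s
def plan(tgt,yaw=None):
    """yaw: world dir (deg) of tool y axis (mod 180)"""
    p,M,s=tool();d=M.T@(np.array(tgt)-p)
    cy=np.degrees(np.arctan2(M[1,1],M[0,1]))
    print('t',round(s['t'],2),'tcp',p.round(4),'tilt',M[:,0].round(3),'ytool deg',cy.round(2),'j6',s['joint_positions'][5].round(3),'w',round(s['width'],4),'F',np.round(s['force'],1))
    if yaw is not None:
        t=(cy-yaw+90)%180-90;print('turn',t.round(2),end=' ')
    print('shift in current tool axes',d.round(4))
E
python3 - <<'E'
from h import *
plan([.4776,.299,.16],117)
print('mug',atz('scene',428,190,.095),atz('side',313,137,.095))
E
```

```text
t 0.15 tcp [0.1794 0.5723 0.2218] tilt [-0.001 -0.001 -1.   ] ytool deg 72.6 j6 -0.057 w 0.088 F [ 0.4 -0.4  0.3]
turn -44.4 shift in current tool axes [ 0.062  -0.1715  0.3663]
mug [0.62937775 0.39440832 0.095     ] [0.62977679 0.39865558 0.095     ]
```

Request:
drive_tool(
  increments=[0,-0.0214,0.0458,0,0,-0.0214,0.0458,0,0,-0.0214,0.0458,0,0,-0.0214,0.0458,0,0,-0.0214,0.0458,0,0,-0.0214,0.0458,0,0,-0.0214,0.0458,0,0,-0.0214,0.0458,0,0,0,0,-8.9,0,0,0,-8.9,0,0,0,-8.9,0,0,0,-8.9,0,0,0,-8.8,0,0,0,0,0,0,0,0],
  grip=1,
)

```text
t: 2.02
tcp_pos: [0.4778, 0.2996, 0.2224]
tool_rot: [-0.367, 1.54, 0.367]
force: [-0.3, -0.1, -0.1]
width: 0.0878
```

```bash
python3 - <<'E'
from h import *
plan([.4776,.299,.16],117)
c=cam('wrist');np.save('c.npy',np.array([c[0],np.tile(c[1],(3,1)),c[2]]))
im=save('wrist','w1.png')
o=R.from_euler('z',27,degrees=True).as_matrix()
X=np.array([[x,y,62] for x,y in[(-36,-19),(36,-19),(36,19),(-36,19)]]+[[-34-22,-39,18]]*0+[[56,39,18],[56,-39,18]])/1000@o.T+[.4776,.299,0]
q=proj('wrist',X,c);print(q.round(0))
for u,v in q: cv2.circle(im,(int(u),int(v)),3,(255,0,0),-1)
cv2.imwrite('pics/w1a.png',im[:,:,::-1])
E
```

```text
t 2.02 tcp [0.4778 0.2996 0.2224] tilt [-0. -0. -1.] ytool deg 116.83 j6 -1.539 w 0.0878 F [-0.3 -0.1 -0.1]
turn -0.17 shift in current tool axes [ 0.0624 -0.0004 -0.0005]
[[250. 152.]
 [252. 232.]
 [294. 232.]
 [295. 152.]
 [311. 236.]
 [235. 236.]]
```

View pics/w1a.png

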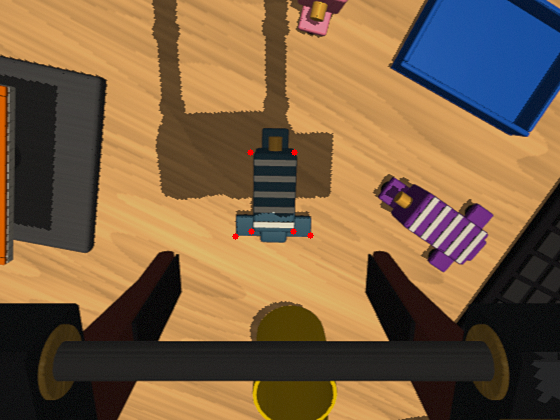

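```bash
python3 - <<'E'
import cv2
a=cv2.imread('pics/w1.png')[115:255,205:345]
cv2.imwrite('pics/w1b.png',cv2.resize(a,None,fx=4,fy=4,interpolation=cv2.INTER_CUBIC))
E
```

```text
(no output)
```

View pics/w1b.png

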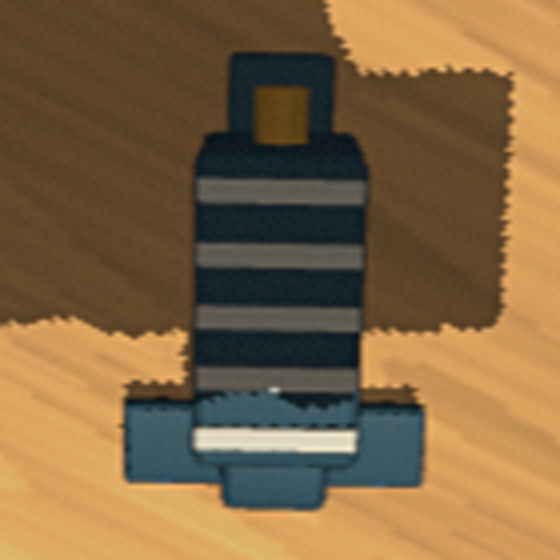

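```bash
python3 - <<'E'
from h import *
c=cam('wrist')
f=lambda x,y,z:atz('wrist',205+x/4,115+y/4,z,c)
b=f(281.5,134,.062);fr=f(274.5,466,.062);print('top',b,fr,(b+fr)/2,np.linalg.norm(b-fr))
d=fr-b;print(np.degrees(np.arctan2(d[1],d[0])))
l=f(124,487,.018);r=f(424,485,.018);d=r-l;print(l,r,np.linalg.norm(d),np.degrees(np.arctan2(d[1],d[0])))
t=f(281,54,.018); m=(l+r)/2; d=m-t;print(t,m,np.linalg.norm(d),np.degrees(np.arctan2(d[1],d[0])))
plan([.4776,.299,.023],117)
E
```

```text
top [0.44160609 0.28346283 0.062     ] [0.50905457 0.3159546  0.062     ] [0.47533033 0.29970872 0.062     ] 0.07486663265797036
25.721378898348167
[0.54550245 0.29069405 0.018     ] [0.50987859 0.35980871 0.018     ] 0.07775535864635595 117.26799611528314
[0.42924586 0.27728494 0.018     ] [0.52769052 0.32525138 0.018     ] 0.10950858664386497 25.977321871201784
t 2.08 tcp [0.4779 0.2996 0.2225] tilt [-0. -0. -1.] ytool deg 116.86 j6 -1.54 w 0.0876 F [-0.  -1.4 -0.1]
turn -0.14 shift in current tool axes [ 0.1995 -0.0004 -0.0004]
```

Request:
drive_tool(
  increments=[0.03,0.0008,0,0.9,0.04,0,0,0,0.04,0,0,0,0.04,0,0,0,0.03,0,0,0,0.019,0,0,0,0,0,0,0],
  grip=1,
)

```text
t: 2.95
tcp_pos: [0.4767, 0.2999, 0.0223]
tool_rot: [-0.357, 1.544, 0.356]
force: [-0.7, 0.4, 0.4]
width: 0.0876
```

Request:
drive_tool(
  increments=[0,0,0,0,0,0,0,0,0,0,0,0,0,0,0,0,0,0,0,0,0,0,0,0],
  grip=0,
  squeeze=25,
)

```text
t: 3.7
tcp_pos: [0.4775, 0.3003, 0.0237]
tool_rot: [-0.357, 1.541, 0.357]
force: [-0.7, -0.4, 0.0]
width: 0.038
```

Request:
drive_tool(
  increments=[-0.01,0,0,0,-0.02,0,0,0,-0.04,0,0,0,-0.04,0,0,0,-0.04,0,0,0,-0.02,0,0,0,0,0,0,0,0,0,0,0],
)

```text
t: 4.7
tcp_pos: [0.477, 0.3, 0.1915]
tool_rot: [-0.358, 1.544, 0.357]
force: [-0.2, -0.6, -5.3]
width: 0.0378
```

```bash
python3 - <<'E'
from h import *
plan([.5705,.0504,.193],105)
E
```

```text
t 4.7 tcp [0.477  0.3    0.1915] tilt [-0.003 -0.002 -1.   ] ytool deg 116.09 j6 -1.525 w 0.0378 F [-0.2 -0.6 -5.3]
turn 11.09 shift in current tool axes [-0.0013 -0.2653 -0.0258]
```

Request:
drive_tool(
  increments=[0,-0.02,-0.002,0,0,-0.035,-0.0035,0,0,-0.04,-0.004,0,0,-0.04,-0.004,0,0,-0.04,-0.004,0,0,-0.04,-0.0035,0,0,-0.03,-0.003,0,0,-0.0203,-0.0018,0,0,0,0,5.5,0,0,0,5.6,0,0,0,0,0,0,0,0],
)

```text
t: 6.2
tcp_pos: [0.5709, 0.0506, 0.1932]
tool_rot: [-0.207, 1.562, 0.207]
force: [0.1, 0.2, -3.7]
width: 0.0376
```

```bash
python3 - <<'E'
from h import *
plan([.5705,.0504,.193],105)
c=cam('wrist')
for n in('scene','side','wrist'): save(n,n+'2.png')
o=np.zeros((600,800,3),np.uint8)
a=cv2.imread('pics/scene2.png')[180:330,230:380];b=cv2.imread('pics/side2.png')[150:280,250:380]
o[:400,:400]=cv2.resize(a,(400,400));o[:400,400:]=cv2.resize(b,(400,400));cv2.imwrite('pics/c4.png',o[:400])
E
```

```text
t 6.2 tcp [0.5709 0.0506 0.1932] tilt [-0.001 -0.    -1.   ] ytool deg 105.11 j6 -1.805 w 0.0376 F [ 0.1  0.2 -3.7]
turn 0.11 shift in current tool axes [ 0.0002 -0.0001 -0.0005]
```

View pics/c4.png

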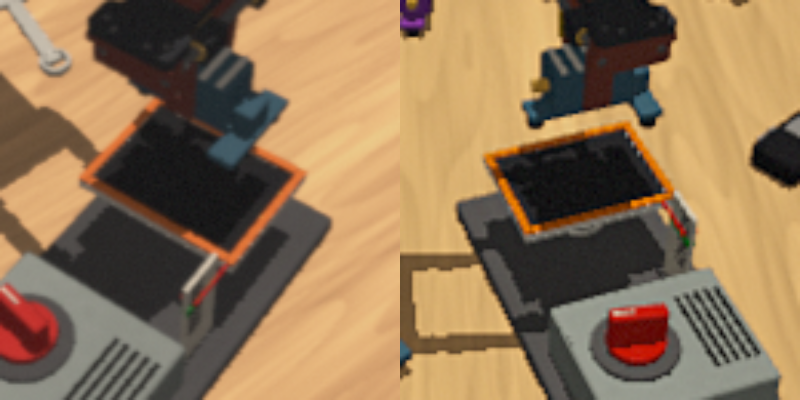

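View pics/wrist2.png

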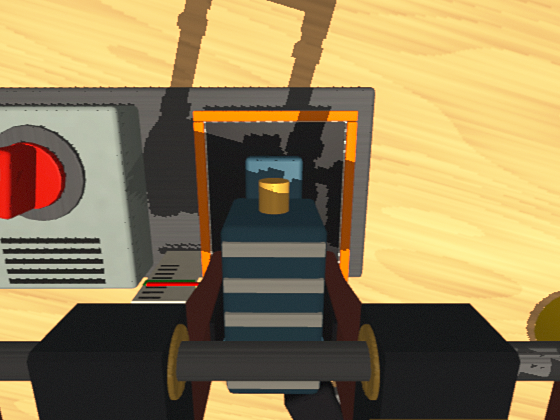

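```bash
python3 - <<'E'
from h import *
c=cam('wrist')
for z in(.096,.099,.102):
    l=atz('wrist',193,112,z,c);r=atz('wrist',358,112,z,c);m=(l+r)/2
    d=r-l;a=np.degrees(np.arctan2(d[1],d[0]));x=np.array([np.sin(np.radians(a)),-np.cos(np.radians(a)),0])
    print(z,np.linalg.norm(d),a,'centre',m+.072*x)
a=atz('wrist',247,157,.168,c);b=atz('wrist',302,157,.168,c);print('tip mid',(a+b)/2,np.linalg.norm(a-b))
t=atz('wrist',274.5,157,.169,c);u=np.array([np.cos(np.radians(15)),np.sin(np.radians(15)),0]);print('osc centre',t+.053*u)
# box top back edge
t=atz('wrist',273,200,.213,c);print('from box',t+.036*u)
print(proj('scene',[.5705,.0504,.1]))
E
```

```text
0.096 0.11023769058190842 105.04367177771577 centre [0.57135077 0.05261613 0.096     ]
0.099 0.1089638815084494 105.04367177771576 centre [0.5712858  0.05258298 0.099     ]
0.102 0.10769007243499044 105.04367177771579 centre [0.57122083 0.05254983 0.102     ]
tip mid [0.52133446 0.03832985 0.168     ] 0.02745005075939449
osc centre [0.57239424 0.05200966 0.169     ]
from box [0.56648618 0.04972386 0.213     ]
[[302.11558099 244.95623361]]
```

Request:
drive_tool(
  increments=[0.02,0.0015,0,0,0.02,0,0,0,0.015,0,0,0,0.006,0,0,0,0.003,0,0,0,0,0,0,0,0.003,0,0,0,0.003,0,0,0,0.003,0,0,0,0.003,0,0,0,0.003,0,0,0,0.003,0,0,0,0.003,0,0,0,0,0,0,0,0,0,0,0],
)

```text
t: 8.22
tcp_pos: [0.5707, 0.0521, 0.1087]
tool_rot: [-0.205, 1.561, 0.205]
force: [-0.9, -0.1, -3.4]
width: 0.0381
```

Request:
drive_tool(
  increments=[0.003,0,0,0,0.003,0,0,0,0.003,0,0,0,0.003,0,0,0,0.003,0,0,0,0,0,0,0,0,0,0,0],
)

```text
t: 9.1
tcp_pos: [0.5708, 0.0521, 0.0938]
tool_rot: [-0.205, 1.561, 0.205]
force: [-0.4, -0.6, -1.0]
width: 0.0379
```

```bash
python3 - <<'E'
from h import *
plan([.5705,.0504,.193],105)
for n in('scene','side'): save(n,n+'3.png')
o=np.zeros((600,800,3),np.uint8)
a=cv2.imread('pics/scene3.png')[180:330,230:380];b=cv2.imread('pics/side3.png')[150:280,250:380]
o[:400,:400]=cv2.resize(a,(400,400));o[:400,400:]=cv2.resize(b,(400,400));cv2.imwrite('pics/c5.png',o[:400])
print(arm.sense()['force'])
E
```

```text
t 9.1 tcp [0.5708 0.0521 0.0938] tilt [ 0.  0. -1.] ytool deg 104.99 j6 -1.801 w 0.0379 F [-0.4 -0.6 -1. ]
turn -0.01 shift in current tool axes [-0.0992 -0.0016 -0.0007]
[-0.36316444  0.10679457 -1.47004574]
```

View pics/c5.png

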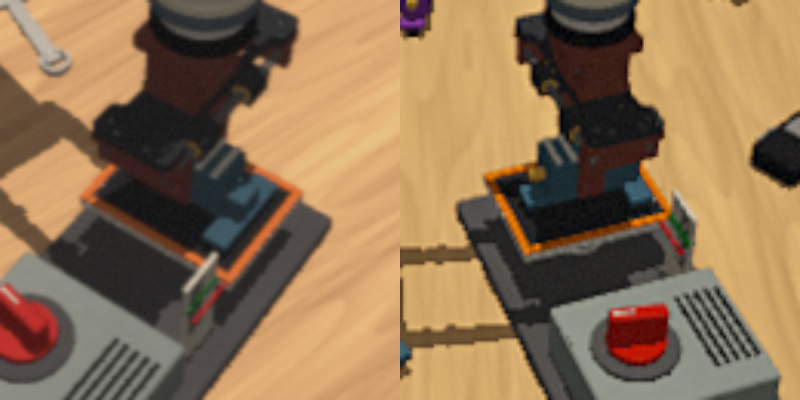

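The feet are inside the rim and about 1 N of weight is still on the arm. I'll lower the last few millimetres and then let go.

Request:
drive_tool(
  increments=[0.003,0,0,0,0.003,0,0,0,0,0,0,0,0,0,0,0,0,0,0,0],
)

```text
t: 9.82
tcp_pos: [0.5707, 0.0521, 0.0878]
tool_rot: [-0.205, 1.561, 0.205]
force: [-0.3, 0.5, 0.1]
width: 0.0381
```

Request:
drive_tool(
  increments=[0,0,0,0,0,0,0,0,0,0,0,0,0,0,0,0,-0.01,0,0,0,-0.03,0,0,0,-0.05,0,0,0,-0.05,0,0,0,0,0,0,0,0,0,0,0],
  grip=0.72,
)

```text
t: 11.08
tcp_pos: [0.5706, 0.0521, 0.2275]
tool_rot: [-0.205, 1.561, 0.205]
force: [-0.6, -0.4, -0.8]
width: 0.0632
```

```bash
python3 - <<'E'
from h import *
for n in('scene','side'): save(n,n+'4.png')
o=np.zeros((600,800,3),np.uint8)
a=cv2.imread('pics/scene4.png')[180:330,230:380];b=cv2.imread('pics/side4.png')[150:280,250:380]
o[:400,:400]=cv2.resize(a,(400,400),interpolation=2);o[:400,400:]=cv2.resize(b,(400,400),interpolation=2);cv2.imwrite('pics/c6.png',o[:400])
plan([.594,-.1295,.21],93)
E
```

```text
t 11.18 tcp [0.5701 0.0521 0.2257] tilt [-0.003 -0.    -1.   ] ytool deg 104.99 j6 -1.801 w 0.0633 F [-0.4  0.1  0.1]
turn 11.99 shift in current tool axes [ 0.0156 -0.1816 -0.0238]
```

View pics/c6.png

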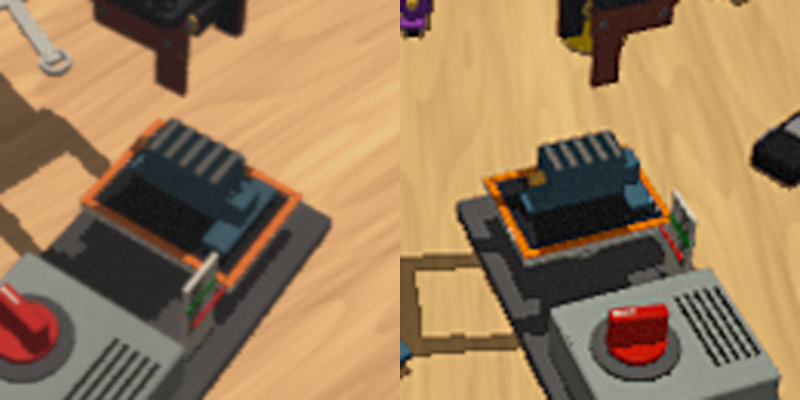

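Request:
drive_tool(
  increments=[0,-0.03,-0.004,0,0,-0.04,-0.005,0,0,-0.04,-0.005,0,0,-0.04,-0.005,0,0,-0.0316,-0.0048,0,0,0,0,6,0,0,0,6,0,0,0,0,0,0,0,0],
)

```text
t: 12.3
tcp_pos: [0.5944, -0.1293, 0.2266]
tool_rot: [-0.042, 1.572, 0.043]
force: [0.3, 0.2, -0.4]
width: 0.0628
```

```bash
python3 - <<'E'
from h import *
plan([.594,-.1295,.21],93)
c=cam('wrist');im=save('wrist','w5.png')
cv2.imwrite('pics/w5c.png',cv2.resize(cv2.imread('pics/w5.png')[80:290,140:420],None,fx=2.8,fy=2.8,interpolation=2))
E
```

```text
t 12.3 tcp [ 0.5944 -0.1293  0.2266] tilt [-0.002  0.    -1.   ] ytool deg 93.11 j6 -1.895 w 0.0628 F [ 0.3  0.2 -0.4]
turn 0.11 shift in current tool axes [ 0.0166 -0.0002 -0.0004]
```

View pics/w5c.png

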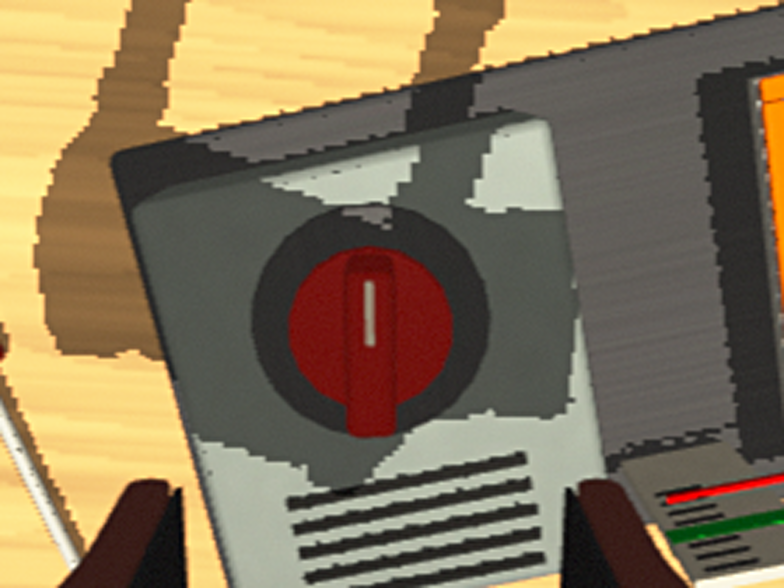

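```bash
python3 - <<'E'
from h import *
c=cam('wrist');print(c[1])
f=lambda x,y,z:atz('wrist',140+x/2.8,80+y/2.8,z,c)
for z in(.095,.1,.105,.11,.115):
    a=f(371,257,z);b=f(371,437,z);l=f(343.5,350,z);r=f(397.5,350,z);print(z,((a+b)/2).round(4),np.linalg.norm(a-b).round(4),np.linalg.norm(l-r).round(4), 'ring',f(370,321,z-.044)[:2].round(4),'disc',f(370,325,z-.03)[:2].round(4))
# height via three views: tip corners of bar top
S=lambda x,y:(190+x/3.4,205+y/3.4)
Q=lambda x,y:(260+x/4.5,180+y/4.5)
print(tri([('scene',*S(200,325)),('side',*Q(346,312))]),tri([('scene',*S(141,281)),('side',*Q(261,320))]))
w=lambda x,y:('wrist',140+x/2.8,80+y/2.8)
print(tri([('scene',*S(200,325)),('side',*Q(346,312)),w(397,437)]))
E
```

```text
[ 0.51728598 -0.13308316  0.38908796]
0.095 [ 0.5967 -0.1295  0.095 ] 0.054 0.0156 ring [ 0.5989 -0.1298] disc [ 0.5969 -0.1299]
0.1 [ 0.5953 -0.1296  0.1   ] 0.0531 0.0154 ring [ 0.5977 -0.1299] disc [ 0.5956 -0.13  ]
0.105 [ 0.594  -0.1296  0.105 ] 0.0521 0.0151 ring [ 0.5965 -0.1299] disc [ 0.5944 -0.13  ]
0.11 [ 0.5926 -0.1297  0.11  ] 0.0512 0.0148 ring [ 0.5953 -0.13  ] disc [ 0.5932 -0.1301]
0.115 [ 0.5913 -0.1298  0.115 ] 0.0503 0.0146 ring [ 0.5941 -0.13  ] disc [ 0.5919 -0.1301]
[ 0.6161907  -0.12231173  0.11081794] [ 0.57027782 -0.12855911  0.11153985]
[ 0.61662586 -0.12184678  0.11091627]
```

Request:
drive_tool(
  increments=[0.03,-0.0005,-0.0014,0,0.04,0,0,0,0.035,0,0,0,0.02,0,0,0,0.0116,0,0,0,0,0,0,0],
)

```text
t: 13.1
tcp_pos: [0.5933, -0.13, 0.091]
tool_rot: [-0.041, 1.571, 0.041]
force: [-0.1, 0.3, 0.1]
width: 0.0632
```

Request:
drive_tool(
  increments=[0,0,0,0,0,0,0,0,0,0,0,0,0,0,0,0,0,0,0,0,0,0,0,0],
  grip=0,
  squeeze=30,
)

```text
t: 13.85
tcp_pos: [0.5933, -0.1302, 0.0911]
tool_rot: [-0.041, 1.57, 0.041]
force: [-0.9, -1.0, 0.1]
width: 0.0138
```

Request:
drive_tool(
  increments=[0,0,0,4,0,0,0,6,0,0,0,6,0,0,0,6,0,0,0,6,0,0,0,6,0,0,0,6,0,0,0,6,0,0,0,6,0,0,0,6,0,0,0,6,0,0,0,6,0,0,0,6,0,0,0,4,0,0,0,0,0,0,0,0],
)

```text
t: 15.85
tcp_pos: [0.5937, -0.1298, 0.0911]
tool_rot: [1.04, 1.308, -1.039]
force: [2.8, 1.4, -0.1]
width: 0.0139
```

```bash
python3 - <<'E'
from h import *
plan([.593,-.13,.21],13)
print(arm.sense()['torque'])
for n in('scene','side'): save(n,n+'6.png')
o=np.zeros((600,800,3),np.uint8)
a=cv2.imread('pics/scene6.png')[180:330,230:380];b=cv2.imread('pics/side6.png')[150:280,250:380]
o[:400,:400]=cv2.resize(a,(400,400),interpolation=2);o[:400,400:]=cv2.resize(b,(400,400),interpolation=2);cv2.imwrite('pics/c7.png',o[:400])
E
```

```text
t 15.85 tcp [ 0.5937 -0.1298  0.0911] tilt [ 0.001  0.    -1.   ] ytool deg 13.07 j6 -0.5 w 0.0139 F [ 2.8  1.4 -0.1]
turn 0.07 shift in current tool axes [-0.1189 -0.0006  0.    ]
[ 0.13548216 -0.4736536  -0.02393054]
```

View pics/c7.png

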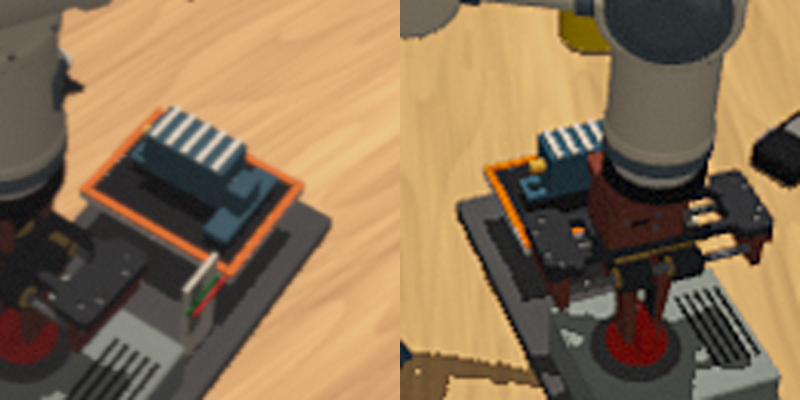

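```bash
python3 - <<'E'
import cv2,numpy as np
o=np.zeros((480,800,3),np.uint8)
for i,n in enumerate(('scene0','scene4','scene6')):
    a=cv2.imread('pics/%s.png'%n)[268:312,290:316]
    o[:440,i*265:i*265+260]=cv2.resize(a,None,fx=10,fy=10,interpolation=cv2.INTER_NEAREST)
cv2.imwrite('pics/c8.png',o)
E
```

```text
(no output)
```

View pics/c8.png

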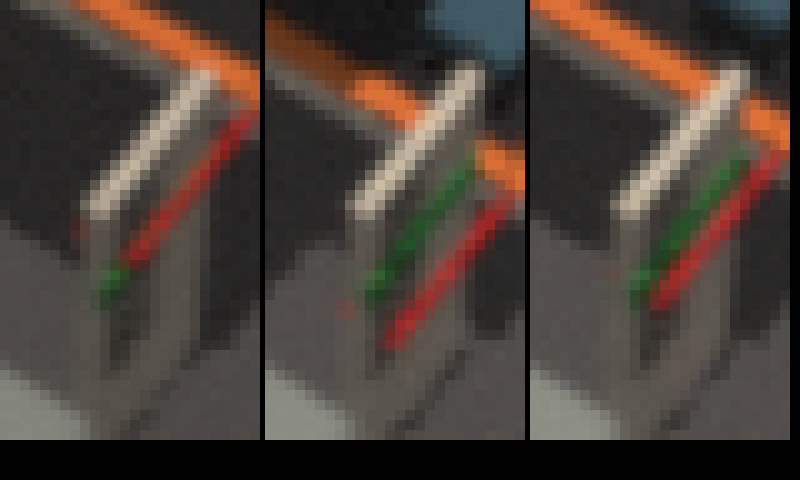

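Request:
drive_tool(
  increments=[0,0,0,4,0,0,0,6,0,0,0,6,0,0,0,6,0,0,0,6,0,0,0,6,0,0,0,4,0,0,0,2,0,0,0,0,0,0,0,0,0,0,0,0],
)

```text
t: 17.32
tcp_pos: [0.594, -0.1299, 0.0911]
tool_rot: [1.548, 0.948, -1.545]
force: [5.4, 0.9, -1.2]
width: 0.0136
```

Request:
drive_tool(
  increments=[0,0,0,0,0,0,0,0,0,0,0,0,-0.01,0,0,0,-0.03,0,0,0,-0.04,0,0,0,-0.04,0,0,0,-0.04,0,0,0,0,0,-0.05,0,0,0,-0.06,0,0,0,-0.06,0,0,0,-0.03,0,0,0,0,0,0,0,0,0],
  grip=0.72,
)

```text
t: 19.08
tcp_pos: [0.6839, 0.0474, 0.2516]
tool_rot: [1.547, 0.947, -1.548]
force: [0.5, -0.2, 0.8]
width: 0.0635
```

```bash
python3 - <<'E'
from h import *
plan([.593,-.13,.21],13)
for n in('scene','side','wrist'): save(n,n+'7.png')
o=np.zeros((440,800,3),np.uint8)
a=cv2.imread('pics/scene7.png')[268:312,290:316];b=cv2.imread('pics/side7.png')[210:250,325:355]
o[:440,:260]=cv2.resize(a,None,fx=10,fy=10,interpolation=0);o[:400,300:600]=cv2.resize(b,None,fx=10,fy=10,interpolation=0);cv2.imwrite('pics/c9.png',o)
E
```

```text
t 19.07 tcp [0.6839 0.0474 0.2516] tilt [ 0.    -0.001 -1.   ] ytool deg -27.03 j6 0.491 w 0.0635 F [ 0.5 -0.2  0.8]
turn -40.03 shift in current tool axes [ 0.0416 -0.0004  0.1993]
```

View pics/c9.png

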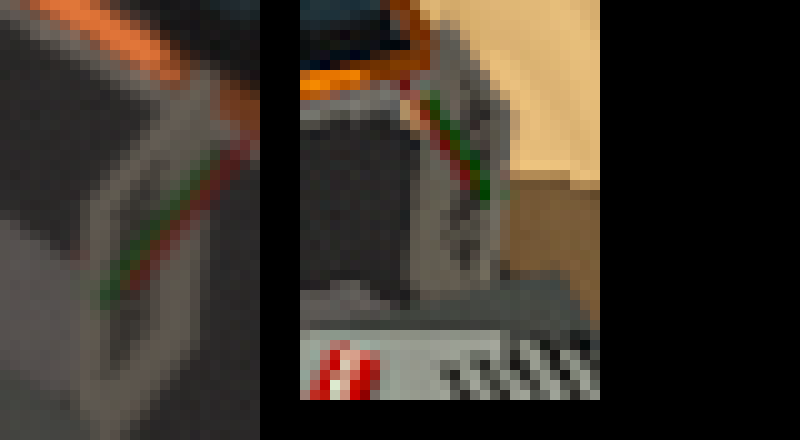

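View pics/side7.png

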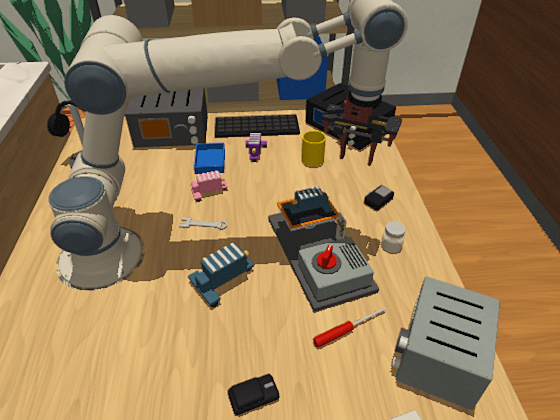

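View pics/wrist7.png

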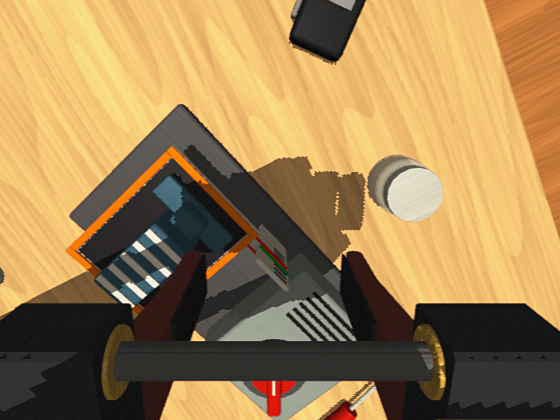

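```bash
python3 - <<'E'
from h import *
p,M,s=tool();c=cam('wrist')
print('cam in tool',M.T@(c[1]-p))
for uv in[(273,0),(273,212),(273,420),(0,212),(560,212),(0,0),(560,0)]:
    d=ray('wrist',*uv,c)[1];d/=np.linalg.norm(d);print(uv,(M.T@d).round(3))
S=lambda x,y:(290+x/10,268+y/10)
# panel top edge from scene4 image: white strip
for x,y in[(205,65),(85,205),(95,215),(215,80)]: print(atz('scene',*S(x,y),.114))
E
```

```text
cam in tool [-0.16211033 -0.00028114 -0.07767155]
(273, 0) [ 0.974  0.001 -0.226]
(273, 212) [0.959 0.    0.282]
(273, 420) [0.703 0.    0.712]
(0, 212) [ 0.776 -0.588  0.228]
(560, 212) [0.762 0.608 0.224]
(0, 0) [ 0.823 -0.534 -0.191]
(560, 0) [ 0.811  0.554 -0.188]
[0.64513543 0.00628539 0.114     ]
[ 0.65493846 -0.03306283  0.114     ]
[ 0.65784955 -0.03306975  0.114     ]
[0.6490207  0.00541612 0.114     ]
```

```bash
python3 - <<'E'
from h import *
plan([.487,-.058,.19],15)
E
```

```text
t 19.23 tcp [0.6838 0.0467 0.2517] tilt [ 0.001 -0.    -1.   ] ytool deg -27.11 j6 0.492 w 0.0633 F [-0.3  0.9 -0.5]
turn -42.11 shift in current tool axes [ 0.0616 -0.1275  0.1829]
```

Request:
drive_tool(
  increments=[0,-0.02,0.03,0,0,-0.03,0.043,0,0,-0.03,0.043,0,0,-0.03,0.043,0,0,-0.0175,0.0239,0,0,0,0,-10.5,0,0,0,-10.5,0,0,0,-10.5,0,0,0,-10.6,0.03,0,0,0,0.0316,0,0,0,0,0,0,0,0,0,0,0],
)

```text
t: 20.85
tcp_pos: [0.4876, -0.0574, 0.191]
tool_rot: [1.014, 1.32, -1.013]
force: [-0.4, 0.5, -0.0]
width: 0.0631
```

```bash
python3 - <<'E'
from h import *
import pickle
plan([.487,-.058,.19],15)
c=cam('wrist');pickle.dump(c,open('c8.pkl','wb'));save('wrist','w8.png')
X=lambda x,y,z:np.array([.5713,.0525,0])+R.from_euler('z',15,degrees=True).apply([x,y,z])
print(proj('wrist',[X(.06,-.065,.085),X(.06,-.105,.085),X(.06,-.085,.114)],c))
E
```

```text
t 20.85 tcp [ 0.4876 -0.0574  0.191 ] tilt [ 0.002 -0.    -1.   ] ytool deg 15.04 j6 -0.449 w 0.0631 F [-0.4  0.5 -0. ]
turn 0.04 shift in current tool axes [ 0.001  -0.0007  0.0005]
[[505.16777099 185.05300669]
 [495.90124061 236.64285741]
 [525.61705186 223.53014032]]
```

View pics/w8.png

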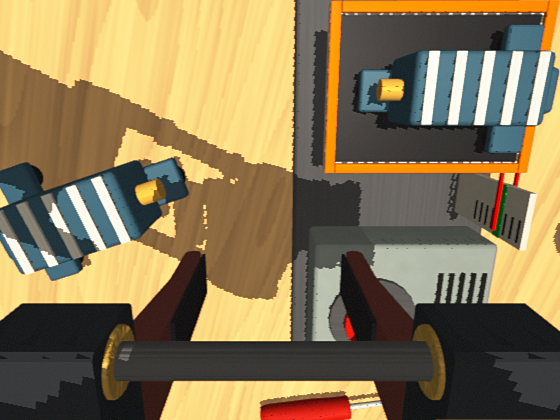

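```bash
python3 - <<'E'
import cv2
a=cv2.imread('pics/w8.png')[165:255,445:545]
cv2.imwrite('pics/w8b.png',cv2.resize(a,None,fx=6.6,fy=6.6,interpolation=2))
E
```

```text
(no output)
```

View pics/w8b.png

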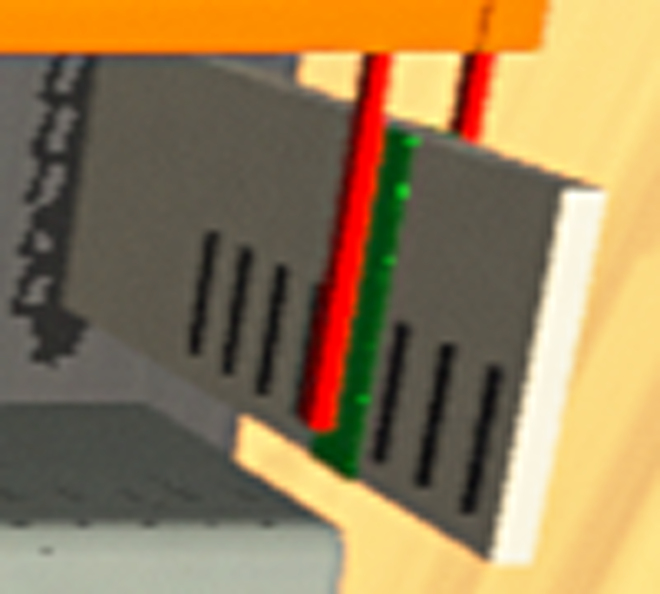

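```bash
python3 - <<'E'
from h import *
import pickle
c=pickle.load(open('c8.pkl','rb'))
g=lambda x,y:(445+x/6.6,165+y/6.6)
n=np.array([np.cos(np.radians(15)),np.sin(np.radians(15)),0])
tn=[atz('wrist',*g(565,190),.114,c),atz('wrist',*g(490,560),.114,c)]
tf=[atz('wrist',*g(605,190),.114,c),atz('wrist',*g(533,562),.114,c)]
print('len',np.linalg.norm(tn[0]-tn[1]),'thick',[(b-a)@n for a,b in zip(tn,tf)])
a0=np.mean([p@n for p in tn]);print('face plane',[p@n for p in tn]);t=.003
def z(u,v,a):
    p,d=ray('wrist',*g(u,v),c);return (p+d*(a-p@n)/(d@n))[2]
print('green R edge',z(418,130,a0),z(360,455,a0),'L edge bottom',z(311,445,a0))
for t in(.003,.006,.007):
  for off in(.005,.007,.009):
    print(t,off,'near',z(369,130,a0+t/2-off).round(4),z(320,430,a0+t/2-off).round(4),'far',z(467,130,a0+t/2+off).round(4),z(477,90,a0+t/2+off).round(4))
E
```

```text
len 0.03944913358000098 thick [np.float64(0.0039726076504779445), np.float64(0.004507800187184648)]
face plane [np.float64(0.624765624143779), np.float64(0.6246849648903969)]
green R edge 0.08961376373089391 0.08981681351681226 L edge bottom 0.08057919616158687
0.003 0.005 near 0.0867 0.0874 far 0.0878 0.0882
0.003 0.007 near 0.0899 0.0906 far 0.0848 0.0852
0.003 0.009 near 0.0931 0.0938 far 0.0818 0.0822
0.006 0.005 near 0.0843 0.085 far 0.0856 0.086
0.006 0.007 near 0.0875 0.0882 far 0.0825 0.083
0.006 0.009 near 0.0907 0.0914 far 0.0795 0.0799
0.007 0.005 near 0.0835 0.0842 far 0.0848 0.0852
0.007 0.007 near 0.0867 0.0874 far 0.0818 0.0822
0.007 0.009 near 0.0899 0.0906 far 0.0788 0.0792
```

The enlarged wrist view shows both red pointer bars and the green band. Assuming the two bars are level puts the pointer at about 86.6 mm, and the band measures 80.6 to 89.7 mm, so it is inside. One last check that it has settled and that the oscillator sits right.

```bash
python3 - <<'E'
from h import *
save('wrist','w9.png');save('scene','s9.png')
a=cv2.imread('pics/w8.png').astype(int);b=cv2.imread('pics/w9.png').astype(int)
print('diff',np.abs(a-b)[0:255,300:].max(2).mean())
o=np.zeros((450,800,3),np.uint8)
o[:,:400]=cv2.resize(cv2.imread('pics/s9.png')[170:320,235:368],(400,450),interpolation=2)
o[:,400:]=cv2.resize(cv2.imread('pics/w9.png')[0:260,320:551],(400,450),interpolation=2);cv2.imwrite('pics/c10.png',o)
E
```

```text
diff 9.719954751131223
```

View pics/c10.png

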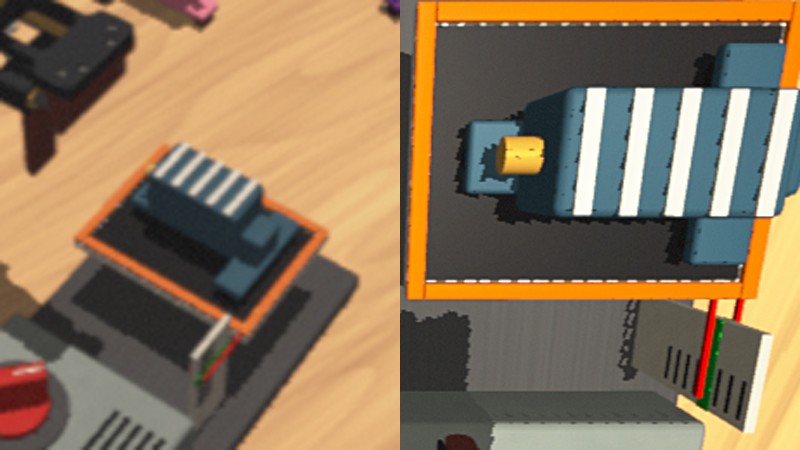

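```bash
python3 - <<'E'
from h import *
s=arm.sense();print(s['t'],s['tcp_pos'],np.abs(s['dq']).max(),s['force'])
print(arm.finish_job())
E
```

```text
21.0 [ 0.4880153  -0.05715847  0.19130956] 0.005949121297379757 [-0.19106392 -0.0343426  -0.37286034]
the job is handed in; nothing more can be done
None
```

I set the small blue-grey oscillator on the plate, released it, and then turned the red knob about 120° clockwise. The pointer now rests in the green band. I handed the job in at 21 s with the arm clear of everything.

- **Oscillator:** I lowered it until the plate carried its full weight, with about 0 N left on the wrist, before opening the fingers. The last pictures show it upright and inside the orange rim on all sides.
- **Pointer:** The last wrist view put it at about 86.6 mm, against a target of 85 mm. The same view measured the band at 80.6 to 89.7 mm, against 81 to 89 mm nominal. Working from the height at release plus the knob turn gave about 85 mm. These differ by about 1.6 mm, but both are inside the band.
- **Check that disagreed:** I compared two wrist pictures to see whether everything had settled. They differed by about 9.7 grey levels on average, more than I expected, and I didn't find out why. By eye the oscillator, plate and pointer looked the same in both.
- **Mug and screwdriver:** The arm did not go near either, but I did not measure their positions again at the end.

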